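# Work the prop wedge out from under a press platen

## Robot

A 6-joint arm with a two-finger parallel gripper is mounted at the origin on a cart in front of the work surface, level with it; the furniture and walls round the work are solid. World frame = base frame: x ahead of the robot, y to its left, z up, the work surface at z = 0. Lengths are in mm, angles in rad, forces in N, time in s.
With the tool pointing down it reaches from about 400 to 825 mm from the base axis. Payload 7 kg.
Tool frame: the origin (TCP) lies on the centre line of the jaws, within the pads' length; the fingertips stand 22 mm ahead of it and the grasp point (between the pads) lies 3 mm ahead of it; z points along the fingers, y is the line along which they close (so a half turn about z gives the same grasp; the last joint's range is limited). The gripper opens to 85 mm and grips with 20 to 120 N. Pads are 22 mm wide; open, the fingers measure 114 mm over their backs; the gripper's body (76 mm by 85 mm) begins 54 mm behind the grasp point. The pads swing forward as they close: fully open they stand 13 mm farther back than shut.
Start: joints at [-0.829, 0.359, 0.012, 0, -1.224, -0.288], TCP at [295.881, -606.671, 253.302] pointing down, gripper open.
Joint ranges: [-3.07, 3.07], [-1.43, 2.12], [-1.02, 1.25], [-3.03, 1.67], [-3.05, -0], [-3.03, 3.03]. Speed limits (rad/s): [2.39, 2.39, 3.01, 3.14, 3.14, 3.14].

## Interface

Orientations are given as a rotation vector (axis times angle).
In Python, from rig import bot gives the robot as it stands.
- The arm moves only by the tool nudge_tcp, called after ">>>" as a command line: name --argument value ..., lists and objects as JSON in quotes. Schema: {"type":"object","properties":{"deltas":{"type":"array","items":{"type":"array","items":{"type":"array","items":{"type":"number"},"minItems":6,"maxItems":6},"minItems":1,"maxItems":10},"minItems":1,"maxItems":1},"finger_gap":{"type":"number"},"force":{"type":"number"},"only":{"type":"string"},"quiet":{"type":"boolean"},"lines":{"type":"string"}},"required":["deltas"],"additionalProperties":false}. deltas is a list that holds a single list of rows (three levels of brackets), with 1 to 10 rows, each of 6 numbers: dx, dy, dz in a scale on which 1.0 is 60 cm, then a rotation vector rx, ry, rz in parts of the range, where 1.0 means 180 degrees; each row is the pose to reach, as a shift and turn from the pose commanded when the call began, along the tool's axes at that moment; what a row does not reach only later rows make up. A row lasts 1/8 s, in which the tool goes at most 62.5 mm and 0.188 rad, less where a joint would pass 70% of its speed; a pose out of reach is approached as far as the arm can. finger_gap is the finger opening in mm, set as the call begins (left out keeps the last). The fingers move at their own pace and stop on an object; force is the grip in N (left out, the last holds). Time passes only in rows, so rows that do not move let the fingers close. The tool returns the time, the measured TCP pose, the force, the opening and the grip force at its end. only (a regular expression) keeps the lines of the reply that match it, lines (a string "A,B") keeps lines A to B, and quiet returns only ok. No shift or turn number may pass 1 either way. Input that does not fit is refused with a message, and nothing moves.
- bot.get_state(): the state, without advancing time (a new reading comes with each control period).
- bot.grab_frame(name): name is "scene" or "top" or "wrist"; returns the picture (420x560x3 uint8, red, green, blue); there is no depth.
- bot.camera_info(name): a dict with "mtx" (3x3 intrinsics, pixels), "distortion" ([k1, k2, p1, p2, k3] as OpenCV has them; the pictures are not rectified), "camera_from_world" (4x4, takes a point from world to camera coordinates); the wrist camera has in their place "T_tool_cam" (4x4, takes a point from camera to tool coordinates, whose origin is the TCP and whose axes are the flange's). Camera axes: x right, y down, z forward; pixel columns grow to the right and rows downward; lengths in mm; the calibration is good to about 2 mm. A picture is of the moment at which its call begins: read the wrist's pose just before it. camera_info takes no time and is no camera call.
- bot.job_done(): hands the job in; it is judged then, once.
The state is a dict: "t": time; "joints": joint angles; "qvel": joint speeds; "joint_efforts": joint torques, N m; "ee_pos": TCP position; "eef_rot": TCP orientation; "wrist_force": force on the tool from outside, world axes, zero at the start; "torque": the same for the moment, N m; "finger_gap": finger opening in mm; "grasp_force": force on a finger pad.
Only numpy, scipy, OpenCV 4.12 (cv2) and the standard library are available. Lean on these libraries where they do the work, as an engineer would, in place of code of your own. Each camera call takes 0.05 s, during which the arm holds its last target. There are 200 camera calls.

## Task

The heavy platen of the flattening press is propped open on a wide wooden wedge. Using the two studs on the wedge's tail, work the wedge backward toward you in small tugs, left and right in turn so that it does not bind between its guide blocks (never wrench it when it binds), until it lies flat on the press's base plate clear of the platen and the platen has come down shut. Let the platen ride down on the wedge without lifting, touching or dropping it, and leave the jars and vial beside the press where they stand.

Things in the scene. Friction and masses are not known exactly. Their poses are not given: they have to be found in the camera images.
- press: Fixed press: dark steel base plate 385 (x) x 250 (y) x 8 mm on the desk. Origin: on its underside, below the platen's feet, 175 mm from its far edge; x points away from the robot, to the platen's hinge line at x = 155 mm. Two grey guide blocks (50 x 22 mm, 24 mm above the plate) at x = -5 mm, inner faces at y = +-98 mm, leave the wedge 3 mm play each side. The plate from x = -210 to 0: bare apron.
- platen (a joint): Opening angle of the bare steel platen (158 x 176 x 12 mm, two 8 mm ribs on top, about 1.7 kg), rad: 0 shut, about 0.13 to 0.16 propped. Hinged at its far edge, little damping, falls freely if unsupported. Two round feet (12 mm) under its near edge, at press x = 0, y = +-55 mm, ride on the wedge's slope; with the wedge gone they stop 1 mm above the plate.
- platen_edge (a point): Middle of the platen's near (robot-side) edge face, at press x = -8 mm. At the start the top of the platen there is about 55 mm above the desk.
- wedge: Loose wooden wedge, 150 (x) x 190 (y) mm, 0.45 kg. Origin: centre of its underside; x points to its thin nose (+75 mm, 5 mm high). Flat deck 40 mm high from x = -75 (tail) to -30 mm, then a straight slope down. At the start its nose is 48 to 62 mm past the feet. 6 to 14 N at its middle draws it; pulled at one stud (under 20 N) it turns 0.1 to 0.2 rad, then binds in the guide blocks.
- stud_left (a point): Left stud (wedge x = -58, y = +80 mm) on the deck: upright steel post with a free-turning sleeve, 16 mm diameter, 31 mm tall above the deck; this point is on its axis 15 mm above the deck, 63 mm above the desk. 45 mm or more free between stud and platen edge at the start. Gripping the sleeve does not keep the wedge straight.
- stud_right (a point): Right stud, the same, at wedge y = -80 mm.
- wedge_nose (a point): Middle of the wedge's thin end, on its underside.
- powder_red: Small white jar with a red cap, 44 mm diameter, 46 mm high, standing beside the press. Origin: centre of underside.
- powder_silver: Small white jar with a grey cap, 48 mm diameter, 42 mm high, standing beside the press. Origin: centre of underside.
- sample_vial_0: White sample vial with a red cap, 23 mm diameter, 62 mm high, standing beside the press. Origin: centre of underside.

How it is judged:
By the outcome, as a careful person would: the job done as asked, in the order asked, and still so for the second after the job is handed in, with the robot touching nothing.
It also fails if it takes over 58 s, if anything falls off the work surface, if the arm or the gripper's body presses on something with over 40 N, if the wrist force passes 120 N, or if a joint passes its speed limit or range.

## Working session

There is one attempt and no reset: what is moved stays moved. The work goes in short steps, Python scripts to look and compute and a tool call to move; the robot and the scene stay as the last step left them, time stands still between calls to the robot, and variables do not carry over. Pictures are saved under pics/ and viewed, at most 10 in all, crops included, and the job is handed in when it is done.

```bash
ls; mkdir -p pics
```

Create h.py:
```python
import numpy as np,cv2
from rig import bot
def px2w(name,uv,z):
    c=bot.camera_info(name);K=np.array(c["mtx"],float);D=np.array(c["distortion"],float);T=np.array(c["camera_from_world"])
    n=cv2.undistortPoints(np.array([[uv]],float),K,D)[0,0]
    R=T[:3,:3];o=-R.T@T[:3,3];d=R.T@np.array([n[0],n[1],1]);return o+d*(z-o[2])/d[2]
def w2px(name,P):
    c=bot.camera_info(name);T=np.array(c["camera_from_world"])
    return cv2.projectPoints(np.array(P,float).reshape(-1,3),cv2.Rodrigues(T[:3,:3])[0],T[:3,3],np.array(c["mtx"],float),np.array(c["distortion"],float))[0].reshape(-1,2)
def save(name,fn,crop=None,s=1):
    im=bot.grab_frame(name)[:,:,::-1]
    if crop: a,b,c,d=crop; im=im[b:d,a:c]
    cv2.imwrite(fn,cv2.resize(im,None,fx=s,fy=s,interpolation=cv2.INTER_CUBIC))
```

Run:
```python
from h import *
save("top","pics/top.png",None,1.4);save("scene","pics/scene.png",None,1.4)
print(bot.get_state())
for n in("top","scene"):print(bot.camera_info(n))
```

```text
pics
rig.py
{'t': 0.1, 'joints': array([-8.28898247e-01,  3.59297157e-01,  1.11402592e-02, -3.06078246e-04,
       -1.22411910e+00, -2.88132750e-01]), 'qvel': array([-0.00077595, -0.00259891,  0.00147109, -0.0004708 ,  0.00152467,
        0.00012222]), 'joint_efforts': array([ 1.84885193e-04, -5.84765053e+01,  2.94109672e+01,  6.95449680e+00,
       -3.21209263e-03,  9.49361379e-06]), 'ee_pos': array([ 295.7023991 , -606.32527901,  252.46506204]), 'eef_rot': array([ 7.06406293e-01, -3.06065094e+00, -2.24508713e-03]), 'wrist_force': array([-0.36726306, -0.25904209, -0.5447981 ]), 'torque': array([0.01404276, 0.04531896, 0.00976974]), 'grasp_force': 0.0, 'finger_gap': 85.32894034913215}
{'mtx': array([[463.85215388,   0.        , 286.60709742],
       [  0.        , 463.85215388, 198.13074911],
       [  0.        ,   0.        ,   1.        ]]), 'distortion': array([-0.14279842,  0.        ,  0.        ,  0.        ,  0.        ]), 'camera_from_world': array([[ 1.22220956e-02, -9.99878539e-01,  9.67093984e-03,
         4.25520602e+01],
       [-9.80799142e-01, -1.38703621e-02, -1.94526750e-01,
         6.43044404e+02],
       [ 1.94637262e-01, -7.10772495e-03, -9.80849538e-01,
         8.91248636e+02],
       [ 0.00000000e+00,  0.00000000e+00,  0.00000000e+00,
         1.00000000e+00]])}
{'mtx': array([[531.83721457,   0.        , 282.08178157],
       [  0.        , 531.83721457, 211.3096559 ],
       [  0.        ,   0.        ,   1.        ]]), 'distortion': array([0.04849314, 0.        , 0.        , 0.        , 0.        ]), 'camera_from_world': array([[-7.28528352e-01, -6.84674877e-01, -2.16044656e-02,
         5.27308833e+02],
       [-3.74456622e-01,  4.24453725e-01, -8.24391457e-01,
         2.91914103e+02],
       [ 5.73610215e-01, -5.92502614e-01, -5.65607614e-01,
         6.59815244e+02],
       [ 0.00000000e+00,  0.00000000e+00,  0.00000000e+00,
         1.00000000e+00]])}
```

View pics/top.png

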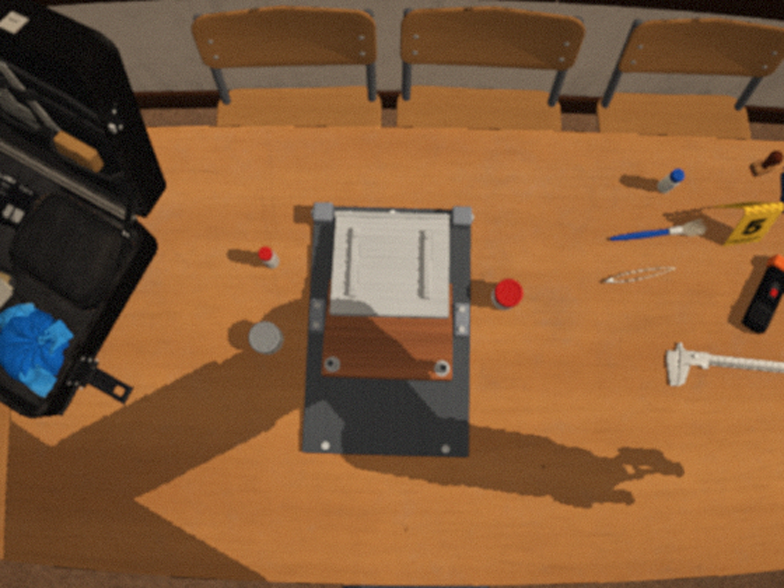

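View pics/scene.png

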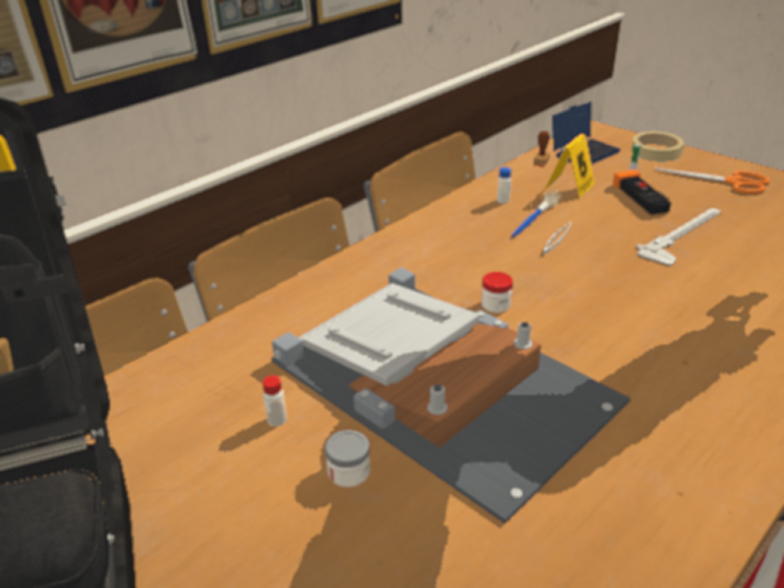

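The top view shows the plate spanning (302..471, 208..455) at 1.4x. The studs are near (333,364) and (442,368), the platen is above them, and the jars and vial stand at both sides. I'll enlarge this area to read the pixels more precisely.

Run:
```python
from h import *
save("top","pics/c.png",(200,135,350,335),3)
for u,v,z in((333,361,79),(442,365,79),(302,452,8),(469,456,8),(333,315,50),(450,317,50)):print(px2w("top",(u/1.4,v/1.4),z).round(1))
```

```text
[517.5 146.   79. ]
[514.   -7.9  79. ]
[385.2 195.7   8. ]
[382.6 -54.    8. ]
[587.  150.8  50. ]
[586.4 -21.7  50. ]
```

View pics/c.png

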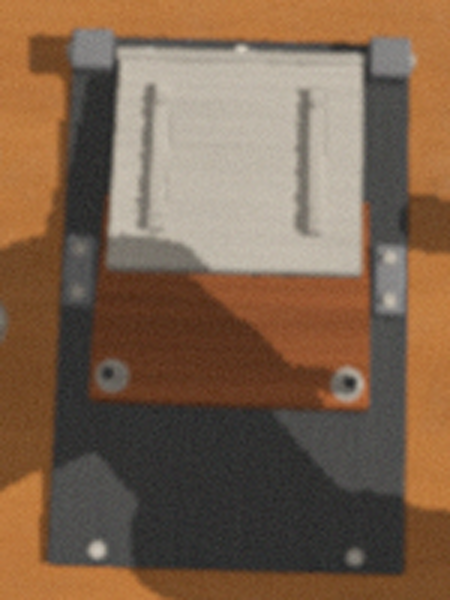

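The crop shows the left stud top at about (111,374) and the right at (347,382). The plate's near corners are at (45,563) and (405,573), and the platen's near edge is at row ~270.

Run:
```python
from h import *
f=lambda u,v,z:px2w("top",(200+u/3-.33,135+v/3-.33),z)
for n,u,v,z in(("sl",110,374,79),("sr",347.5,382,79),("nl",45,563,8),("nr",405,573,8),("tailL",90,400,48),("tailR",368,409,48),("platL",107,270,52),("platR",361,276,52),("gbL",80,271,32),("gbR",391,281,32),("scrL",97,549,9),("scrR",355,557,9)):print(n,f(u,v,z).round(1))
s=bot.get_state();print(bot.camera_info("wrist"))
```

Add to h.py:
```python
from scipy.spatial.transform import Rotation as Ro
def rel(P,rv=(0,-np.pi,0)):
    s=bot.get_state();R=Ro.from_rotvec(s["eef_rot"])
    return R.inv().apply(np.array(P)-s["ee_pos"]).round(1),(R.inv()*Ro.from_rotvec(rv)).as_rotvec().round(3)
```

```bash
python3 -c "
from h import *
print(rel([540,149,160]))"
```

```text
(array([-550.7,  571.8,   93.2]), array([ 0.001, -0.   ,  0.454]))
```

Careful with the scale: shifts go in shares of 60 cm and turns go in shares of 180 degrees. That gives: 572 mm is 0.9533, -551 mm is -0.9183, 0.454 rad is 0.1445.

>>> nudge_tcp --deltas '[[[-0.9183, 0.9533, 0.155, 0, 0, 0.1445], [-0.9183, 0.9533, 0.155, 0, 0, 0.1445], [-0.9183, 0.9533, 0.155, 0, 0, 0.1445], [-0.9183, 0.9533, 0.155, 0, 0, 0.1445], [-0.9183, 0.9533, 0.155, 0, 0, 0.1445], [-0.9183, 0.9533, 0.155, 0, 0, 0.1445], [-0.9183, 0.9533, 0.155, 0, 0, 0.1445], [-0.9183, 0.9533, 0.155, 0, 0, 0.1445], [-0.9183, 0.9533, 0.155, 0, 0, 0.1445], [-0.9183, 0.9533, 0.155, 0, 0, 0.1445]]]' --finger_gap 0 --force 30

```text
t: 1.4
ee_pos: [486.4, -16.6, 181.0]
eef_rot: [-0.0, 3.141, 0.0]
wrist_force: [1.0, -0.5, 0.1]
finger_gap: 0.1
grasp_force: 0.0
```

```bash
python3 -c "
from h import *
print(rel([540,149,160]))"
```

```text
(array([-53.6, 165.6,  21. ]), array([0.   , 0.001, 0.   ]))
```

>>> nudge_tcp --deltas '[[[-0.09, 0.275, 0.035, 0, 0, 0], [-0.09, 0.275, 0.035, 0, 0, 0], [-0.09, 0.275, 0.035, 0, 0, 0], [-0.09, 0.275, 0.035, 0, 0, 0], [-0.09, 0.275, 0.035, 0, 0, 0]]]'

```text
t: 2.02
ee_pos: [539.7, 146.2, 159.5]
eef_rot: [0.001, -3.14, 0.001]
wrist_force: [-0.1, -0.8, -0.1]
finger_gap: 0.1
grasp_force: 0.0
```

Run:
```python
from h import *
s=bot.get_state();save("wrist","pics/w.png",None,1.4)
c=bot.camera_info("wrist");R=Ro.from_rotvec(s["eef_rot"]).as_matrix();T=np.eye(4);T[:3,:3]=R;T[:3,3]=s["ee_pos"]
np.save("Twc.npy",T@np.array(c["T_tool_cam"]));print(rel([540,149,76]),s["ee_pos"])
```

```text
(array([-0.3,  3.3, 83.8]), array([-0.   , -0.001, -0.   ])) [539.71172865 146.21870251 159.4836997 ]
```

View pics/w.png

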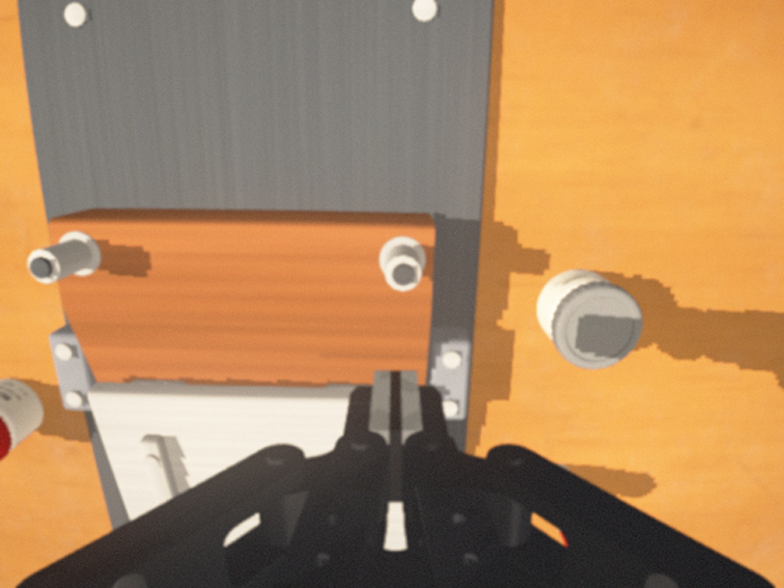

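The wrist view shows the left stud top at (403,273) and the right at (43,267). The shut fingertips are at (395,375) on the platen side of the left stud.

Run:
```python
from h import *
c=bot.camera_info("wrist");T=np.load("Twc.npy")
for u,v in((403,273),(43,267)):
    n=cv2.undistortPoints(np.array([[[u/1.4,v/1.4]]]),np.array(c["mtx"]),np.array(c["distortion"]))[0,0]
    d=T[:3,:3]@[n[0],n[1],1];print(T[:3,3]+d*(79-T[2,3])/d[2])
```

```text
[513.34236841 148.47742412  79.        ]
[510.27200484  -9.59505669  79.        ]
```

Scaled: 84 mm is 0.14, 80 mm is 0.1333.

>>> nudge_tcp --deltas '[[[0, 0.005, 0.0833, 0, 0, 0], [0, 0.005, 0.1333, 0, 0, 0], [0, 0.005, 0.14, 0, 0, 0], [0, 0.005, 0.14, 0, 0, 0]]]'

```text
t: 2.58
ee_pos: [540.7, 148.8, 76.9]
eef_rot: [0.001, 3.141, 0.0]
wrist_force: [0.1, 0.7, -0.0]
finger_gap: 0.1
grasp_force: 0.0
```

>>> nudge_tcp --deltas '[[[0.0067, 0, 0, 0, 0, 0], [0.0117, 0, 0, 0, 0, 0], [0.0167, 0, 0, 0, 0, 0], [0.02, 0, 0, 0, 0, 0], [0.0217, 0, 0, 0, 0, 0], [0.0217, 0, 0, 0, 0, 0]]]'

```text
t: 3.32
ee_pos: [527.7, 149.6, 76.3]
eef_rot: [-0.0, 3.141, 0.001]
wrist_force: [4.6, 0.3, 4.1]
finger_gap: 0.0
grasp_force: 2.4
```

Scaled: -159 mm is -0.265, -124 mm is -0.2067.

>>> nudge_tcp --deltas '[[[-0.02, 0, 0, 0, 0, 0], [-0.02, -0.1033, 0, 0, 0, 0], [-0.02, -0.2067, 0, 0, 0, 0], [-0.02, -0.265, 0, 0, 0, 0], [-0.02, -0.265, 0, 0, 0, 0], [-0.01, -0.265, 0, 0, 0, 0], [-0.0033, -0.265, 0, 0, 0, 0], [0.0033, -0.265, 0, 0, 0, 0], [0.0083, -0.265, 0, 0, 0, 0], [0.0117, -0.265, 0, 0, 0, 0]]]'

```text
t: 4.58
ee_pos: [520.0, -9.4, 76.2]
eef_rot: [-0.001, 3.141, 0.0]
wrist_force: [2.1, 0.7, 0.2]
finger_gap: -0.1
grasp_force: 1.4
```

```bash
python3 - <<'E'
from h import *
save("top","pics/c2.png",(200,135,350,335),3)
E
```

```text
(no output)
```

View pics/c2.png

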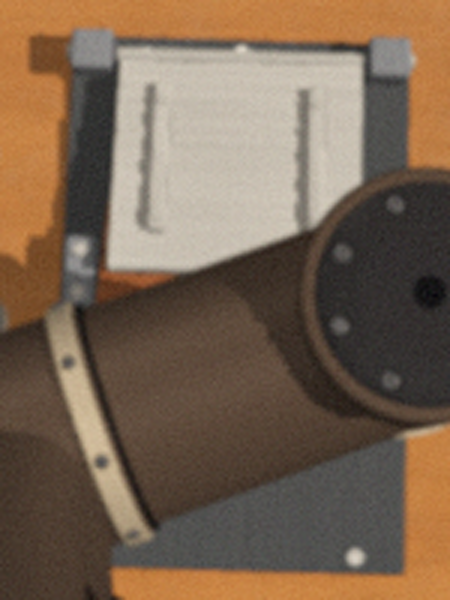

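The arm hides the wedge in this top view, and only the platen, still propped, is visible. From here I'll go by the forces and the wrist camera.

Scaled: 159 mm is 0.265, 124 mm is 0.2067.

>>> nudge_tcp --deltas '[[[-0.0233, 0, 0, 0, 0, 0], [-0.0233, 0.1033, 0, 0, 0, 0], [-0.0233, 0.2067, 0, 0, 0, 0], [-0.0233, 0.265, 0, 0, 0, 0], [-0.0233, 0.265, 0, 0, 0, 0], [-0.0133, 0.265, 0, 0, 0, 0], [-0.0067, 0.265, 0, 0, 0, 0], [0, 0.265, 0, 0, 0, 0], [0.005, 0.265, 0, 0, 0, 0], [0.0083, 0.265, 0, 0, 0, 0]]]'

```text
t: 5.88
ee_pos: [515.0, 149.0, 76.1]
eef_rot: [0.001, 3.142, 0.0]
wrist_force: [1.5, 0.0, -0.8]
finger_gap: -0.3
grasp_force: 1.2
```

```bash
python3 - <<'E'
from h import *
s=bot.get_state();save("wrist","pics/w2.png",None,1.4)
c=bot.camera_info("wrist");R=Ro.from_rotvec(s["eef_rot"]).as_matrix();T=np.eye(4);T[:3,:3]=R;T[:3,3]=s["ee_pos"]
np.save("Twc.npy",T@np.array(c["T_tool_cam"]))
E
```

```text
(no output)
```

View pics/w2.png

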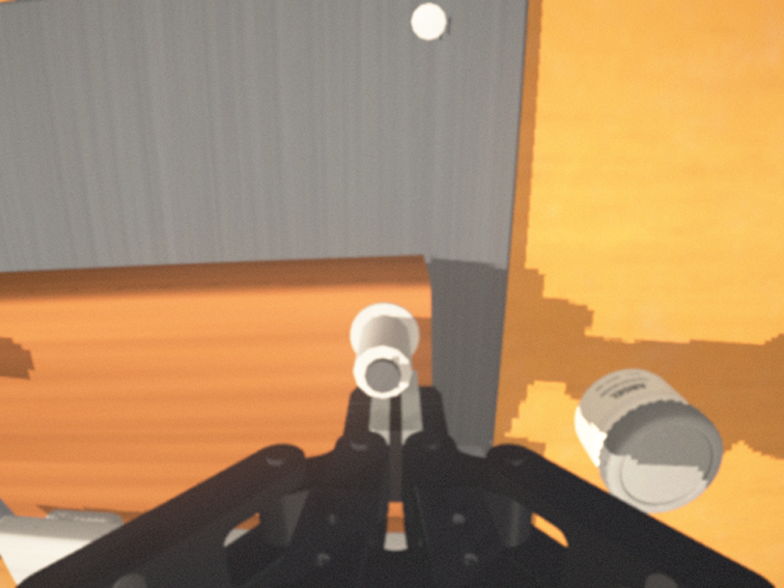

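The left stud at (383,372) rests against the fingertips, about 3 mm off their centre. The wedge is only slightly tilted, so I'll continue the alternating tugs.

Scaled: -162 mm is -0.27, -120 mm is -0.2.

>>> nudge_tcp --deltas '[[[-0.0217, 0, 0, 0, 0, 0], [-0.0217, -0.1, 0, 0, 0, 0], [-0.0217, -0.2, 0, 0, 0, 0], [-0.0217, -0.27, 0, 0, 0, 0], [-0.015, -0.27, 0, 0, 0, 0], [-0.0083, -0.27, 0, 0, 0, 0], [-0.0017, -0.27, 0, 0, 0, 0], [0.005, -0.27, 0, 0, 0, 0], [0.01, -0.27, 0, 0, 0, 0], [0.0117, -0.27, 0, 0, 0, 0]]]'

```text
t: 7.18
ee_pos: [508.1, -12.3, 76.2]
eef_rot: [-0.001, 3.141, 0.0]
wrist_force: [3.3, -0.5, 0.4]
finger_gap: -0.3
grasp_force: 1.6
```

>>> nudge_tcp --deltas '[[[-0.0217, 0, 0, 0, 0, 0], [-0.0217, 0.1, 0, 0, 0, 0], [-0.0217, 0.2, 0, 0, 0, 0], [-0.0217, 0.2667, 0, 0, 0, 0], [-0.015, 0.2667, 0, 0, 0, 0], [-0.0083, 0.2667, 0, 0, 0, 0], [-0.0017, 0.2667, 0, 0, 0, 0], [0.0033, 0.2667, 0, 0, 0, 0], [0.0067, 0.2667, 0, 0, 0, 0], [0.0083, 0.2667, 0, 0, 0, 0]]]'

```text
t: 8.43
ee_pos: [503.0, 147.0, 76.0]
eef_rot: [-0.001, -3.142, -0.0]
wrist_force: [2.3, 0.2, 0.1]
finger_gap: 0.0
grasp_force: 1.0
```

Scaled: -160 mm is -0.2667, -120 mm is -0.2.

>>> nudge_tcp --deltas '[[[-0.0217, 0, 0, 0, 0, 0], [-0.0217, -0.1, 0, 0, 0, 0], [-0.0217, -0.2, 0, 0, 0, 0], [-0.0217, -0.2667, 0, 0, 0, 0], [-0.015, -0.2667, 0, 0, 0, 0], [-0.0083, -0.2667, 0, 0, 0, 0], [-0.0017, -0.2667, 0, 0, 0, 0], [0.005, -0.2667, 0, 0, 0, 0], [0.01, -0.2667, 0, 0, 0, 0], [0.0117, -0.2667, 0, 0, 0, 0]]]'

```text
t: 9.68
ee_pos: [496.2, -12.3, 76.2]
eef_rot: [-0.001, 3.141, 0.0]
wrist_force: [3.2, -0.1, 0.4]
finger_gap: 0.1
grasp_force: 1.7
```

>>> nudge_tcp --deltas '[[[-0.0217, 0, 0, 0, 0, 0], [-0.0217, 0.1, 0, 0, 0, 0], [-0.0217, 0.2, 0, 0, 0, 0], [-0.0217, 0.2667, 0, 0, 0, 0], [-0.015, 0.2667, 0, 0, 0, 0], [-0.0083, 0.2667, 0, 0, 0, 0], [-0.0017, 0.2667, 0, 0, 0, 0], [0.0033, 0.2667, 0, 0, 0, 0], [0.0067, 0.2667, 0, 0, 0, 0], [0.0083, 0.2667, 0, 0, 0, 0]]]'

```text
t: 10.92
ee_pos: [491.1, 147.0, 76.0]
eef_rot: [-0.001, -3.142, -0.0]
wrist_force: [1.6, 1.1, -1.5]
finger_gap: -0.1
grasp_force: 1.0
```

Run:
```python
from h import *
s=bot.get_state();save("wrist","pics/w3.png",None,1.4);save("scene","pics/s3.png",(150,180,460,380),2.5)
```

```text
(no output)
```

View pics/s3.png

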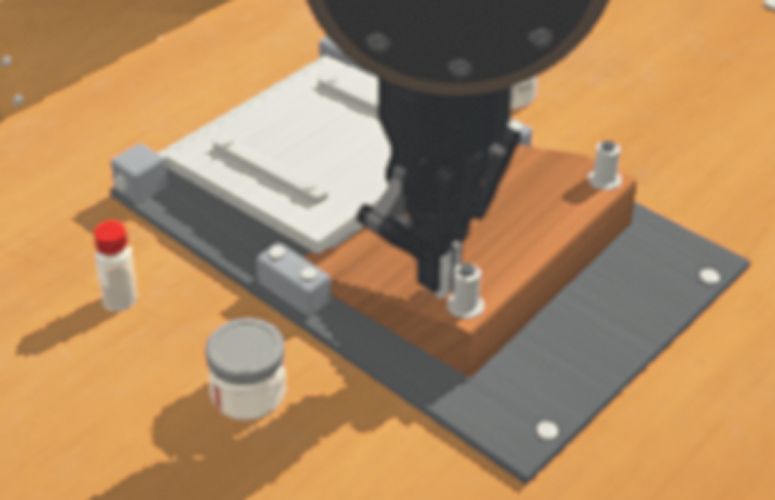

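View pics/w3.png

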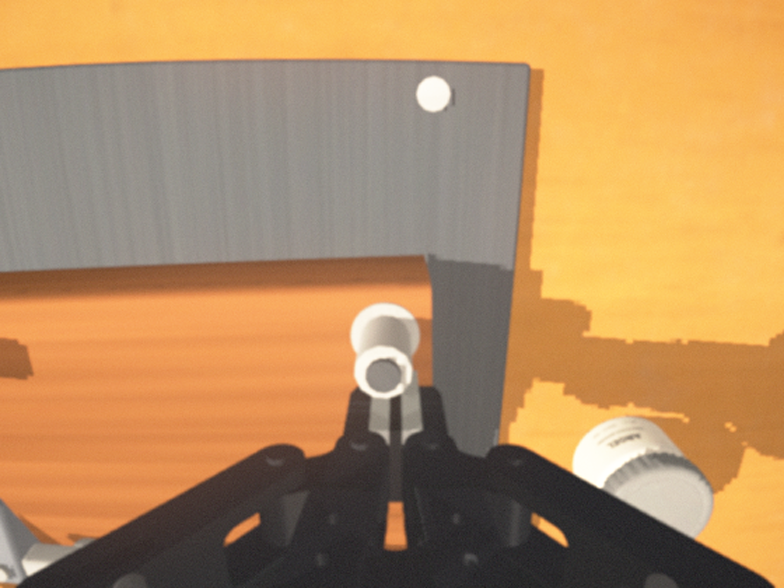

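The wedge is nearly straight and the platen is riding down on it. The left stud is at (383,372) against the fingertips and the jars are undisturbed. I'll continue.

Scaled: -161 mm is -0.2683, -120 mm is -0.2.

>>> nudge_tcp --deltas '[[[-0.0217, 0, 0, 0, 0, 0], [-0.0217, -0.1, 0, 0, 0, 0], [-0.0217, -0.2, 0, 0, 0, 0], [-0.0217, -0.2683, 0, 0, 0, 0], [-0.015, -0.2683, 0, 0, 0, 0], [-0.0083, -0.2683, 0, 0, 0, 0], [-0.0017, -0.2683, 0, 0, 0, 0], [0.0033, -0.2683, 0, 0, 0, 0], [0.0083, -0.2683, 0, 0, 0, 0], [0.0117, -0.2683, 0, 0, 0, 0]]]'

```text
t: 12.28
ee_pos: [484.5, -13.2, 76.3]
eef_rot: [-0.001, 3.141, 0.0]
wrist_force: [4.8, 0.1, -0.4]
finger_gap: -0.1
grasp_force: 2.4
```

>>> nudge_tcp --deltas '[[[-0.0217, 0, 0, 0, 0, 0], [-0.0217, 0.1, 0, 0, 0, 0], [-0.0217, 0.2, 0, 0, 0, 0], [-0.0217, 0.265, 0, 0, 0, 0], [-0.0133, 0.265, 0, 0, 0, 0], [-0.0067, 0.265, 0, 0, 0, 0], [-0.0017, 0.265, 0, 0, 0, 0], [0.0017, 0.265, 0, 0, 0, 0], [0.005, 0.265, 0, 0, 0, 0], [0.0067, 0.265, 0, 0, 0, 0]]]'

```text
t: 13.52
ee_pos: [480.1, 145.0, 76.0]
eef_rot: [0.001, 3.142, 0.0]
wrist_force: [2.2, -0.3, -1.4]
finger_gap: -0.3
grasp_force: 1.0
```

>>> nudge_tcp --deltas '[[[-0.0217, 0, 0, 0, 0, 0], [-0.0217, -0.1, 0, 0, 0, 0], [-0.0217, -0.2, 0, 0, 0, 0], [-0.0217, -0.2667, 0, 0, 0, 0], [-0.0133, -0.2667, 0, 0, 0, 0], [-0.0067, -0.2667, 0, 0, 0, 0], [-0.0017, -0.2667, 0, 0, 0, 0], [0.0033, -0.2667, 0, 0, 0, 0], [0.0067, -0.2667, 0, 0, 0, 0], [0.01, -0.2667, 0, 0, 0, 0]]]'

```text
t: 14.78
ee_pos: [474.7, -14.0, 76.3]
eef_rot: [-0.002, 3.14, 0.0]
wrist_force: [5.2, -0.1, -1.7]
finger_gap: -0.2
grasp_force: 2.3
```

>>> nudge_tcp --deltas '[[[-0.0217, 0, 0, 0, 0, 0], [-0.0217, 0.1, 0, 0, 0, 0], [-0.0217, 0.2, 0, 0, 0, 0], [-0.0217, 0.2667, 0, 0, 0, 0], [-0.0133, 0.2667, 0, 0, 0, 0], [-0.0067, 0.2667, 0, 0, 0, 0], [-0.0017, 0.2667, 0, 0, 0, 0], [0.0017, 0.2667, 0, 0, 0, 0], [0.005, 0.2667, 0, 0, 0, 0], [0.0067, 0.2667, 0, 0, 0, 0]]]'

```text
t: 16.02
ee_pos: [470.0, 144.9, 76.0]
eef_rot: [-0.001, -3.141, 0.0]
wrist_force: [2.3, 0.4, -0.8]
finger_gap: 0.0
grasp_force: 0.5
```

Scaled: -160 mm is -0.2667, -120 mm is -0.2.

>>> nudge_tcp --deltas '[[[-0.0217, 0, 0, 0, 0, 0], [-0.0217, -0.1, 0, 0, 0, 0], [-0.0217, -0.2, 0, 0, 0, 0], [-0.0217, -0.2667, 0, 0, 0, 0], [-0.0133, -0.2667, 0, 0, 0, 0], [-0.0067, -0.2667, 0, 0, 0, 0], [-0.0017, -0.2667, 0, 0, 0, 0], [0.0033, -0.2667, 0, 0, 0, 0], [0.0083, -0.2667, 0, 0, 0, 0], [0.0117, -0.2667, 0, 0, 0, 0]]]'

```text
t: 17.27
ee_pos: [463.3, -14.3, 76.1]
eef_rot: [-0.001, 3.141, 0.0]
wrist_force: [2.1, 0.1, 0.2]
finger_gap: 0.1
grasp_force: 1.0
```

>>> nudge_tcp --deltas '[[[-0.0217, 0, 0, 0, 0, 0], [-0.0217, 0.1, 0, 0, 0, 0], [-0.0217, 0.2, 0, 0, 0, 0], [-0.0217, 0.2667, 0, 0, 0, 0], [-0.0133, 0.2667, 0, 0, 0, 0], [-0.0067, 0.2667, 0, 0, 0, 0], [-0.0017, 0.2667, 0, 0, 0, 0], [0.0017, 0.2667, 0, 0, 0, 0], [0.005, 0.2667, 0, 0, 0, 0], [0.0067, 0.2667, 0, 0, 0, 0]]]'

```text
t: 18.52
ee_pos: [459.2, 145.1, 76.1]
eef_rot: [0.001, 3.141, 0.0]
wrist_force: [1.1, -0.1, -1.4]
finger_gap: 0.3
grasp_force: 0.5
```

>>> nudge_tcp --deltas '[[[-0.0217, 0, 0, 0, 0, 0], [-0.0217, -0.1, 0, 0, 0, 0], [-0.0217, -0.2, 0, 0, 0, 0], [-0.0217, -0.2667, 0, 0, 0, 0], [-0.0133, -0.2667, 0, 0, 0, 0], [-0.0067, -0.2667, 0, 0, 0, 0], [-0.0017, -0.2667, 0, 0, 0, 0], [0.0033, -0.2667, 0, 0, 0, 0], [0.0083, -0.2667, 0, 0, 0, 0], [0.0117, -0.2667, 0, 0, 0, 0]]]'

```text
t: 19.77
ee_pos: [452.3, -14.3, 76.1]
eef_rot: [-0.001, 3.141, 0.0]
wrist_force: [2.4, 0.3, -1.2]
finger_gap: 0.1
grasp_force: 0.9
```

>>> nudge_tcp --deltas '[[[-0.0217, 0, 0, 0, 0, 0], [-0.0217, 0.1, 0, 0, 0, 0], [-0.0217, 0.2, 0, 0, 0, 0], [-0.0217, 0.2667, 0, 0, 0, 0], [-0.0133, 0.2667, 0, 0, 0, 0], [-0.0067, 0.2667, 0, 0, 0, 0], [-0.0017, 0.2667, 0, 0, 0, 0], [0, 0.2667, 0, 0, 0, 0], [0.0017, 0.2667, 0, 0, 0, 0], [0.0017, 0.2667, 0, 0, 0, 0]]]'

```text
t: 21.02
ee_pos: [451.2, 145.1, 76.0]
eef_rot: [0.001, 3.142, 0.0]
wrist_force: [0.8, 0.4, 0.5]
finger_gap: -0.2
grasp_force: 0.2
```

Run:
```python
from h import *
save("scene","pics/s4.png",(150,180,460,380),2.5)
```

```text
(no output)
```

View pics/s4.png

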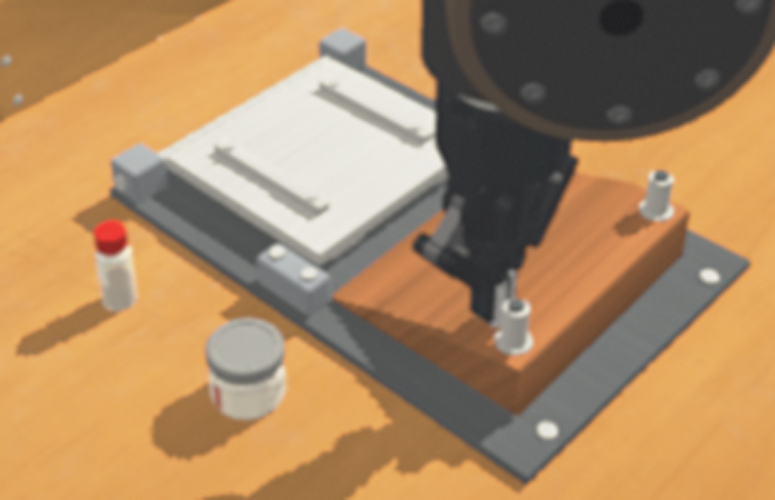

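The platen is shut, and the nose is about 20 mm clear of its edge (a gap is visible around (340,280)). I'll back off and lift away.

Scaled: -360 mm is -0.6, -150 mm is -0.25.

>>> nudge_tcp --deltas '[[[-0.0133, 0, 0, 0, 0, 0], [-0.0133, 0, 0, 0, 0, 0], [-0.0133, 0, -0.0833, 0, 0, 0], [-0.0133, 0, -0.1833, 0, 0, 0], [-0.0133, -0.1, -0.25, 0, 0, 0], [-0.0133, -0.2, -0.25, 0, 0, 0], [-0.0133, -0.3, -0.25, 0, 0, 0], [-0.0133, -0.4, -0.25, 0, 0, 0], [-0.0133, -0.5, -0.25, 0, 0, 0], [-0.0133, -0.6, -0.25, 0, 0, 0]]]'

```text
t: 22.32
ee_pos: [458.8, -216.7, 226.1]
eef_rot: [0.0, 3.141, 0.0]
wrist_force: [0.8, 0.9, -0.6]
finger_gap: 0.1
grasp_force: 0.0
```

>>> nudge_tcp --deltas '[[[0, -0.1, 0, 0, 0, 0], [0, -0.1, 0, 0, 0, 0], [0, -0.1, 0, 0, 0, 0]]]'

```text
t: 22.7
ee_pos: [458.6, -274.9, 225.5]
eef_rot: [-0.003, -3.141, -0.001]
wrist_force: [-0.3, 1.2, 0.3]
finger_gap: -0.3
grasp_force: 0.0
```

Run:
```python
from h import *
save("top","pics/c5.png",(180,135,380,335),3)
```

```text
(no output)
```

View pics/c5.png

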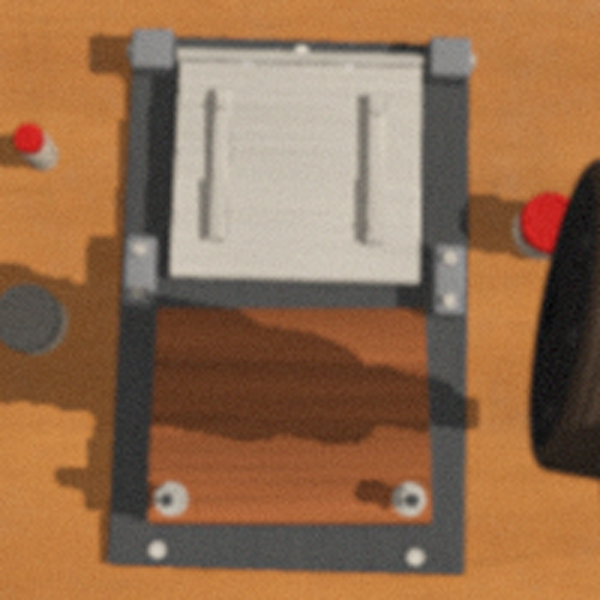

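The wedge lies flat and square on the apron, with its nose at row 308 and the platen edge at row 280. The platen is shut, and the jars and vial stand where they were.

```bash
python3 -c "
from rig import bot
print(bot.job_done())"
```

```text
the job is handed in; nothing more can be done
None
```

I drew the wedge out with alternating small tugs on the two studs; it now lies flat on the base plate about 20 mm clear of the shut platen, the jars and vial are undisturbed, and I handed the job in at about 23 s.

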